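# Feel the end float of the pump set's floating shaft and leave it clear of both stops

### The job

Check the end float of the bare steel shaft between the blue motor and the pump: slide it along its axis towards the motor until it is firmly against its stop and hold it there a moment (about 10 N on the stop), then pull it the other way until it is firmly against the stop at the pump in the same way, never loading either stop with more than 20 N. Then leave the shaft standing at rest between the two stops, bearing on neither, let go of it, and do not disturb the other things on the bench.

Things in the scene. Friction and masses are not known exactly. Their poses are not given: they have to be found in the camera images.
- pump_set: Grey steel baseplate, 160 x 700 x 12 mm, bolted to the bench; carries motor, shaft and pump in line. Its y axis runs along the shaft from pump to motor, z up. Origin on the bench top below the shaft's axis, halfway between the mouths of the two coupling sleeves; the plate spans x = -80 to 80, y = -300 to 400 mm.
- motor: Blue finned electric motor, 140 mm in diameter, y = 150 to 378 mm, with a grey terminal box on top (top 190 mm above the bench, y = 180 to 270 mm) and a steel coupling sleeve in front. Fixed. Same origin and axes as the baseplate.
- pump: Aluminium gear pump with brass port plugs on a grey bracket, up to 137 mm above the bench, y = -150 to -262 mm, with a steel coupling sleeve in front. Fixed. Same origin and axes as the baseplate.
- motor_sleeve (a point): Centre of the mouth of the motor's coupling sleeve (70 mm in diameter, 60 mm long, black rubber lip at the mouth), 83 mm above the bench. Hidden deep inside is the rubber thrust button that stops the shaft; where it lies differs each time.
- pump_sleeve (a point): The same for the pump's coupling sleeve, whose mouth faces the motor's, 150 mm away, with its own hidden thrust button.
- shaft: Floating shaft: bright steel bar, 28 mm diameter, ~0.8 kg, its middle 150 mm bare between the sleeves, free room around. Origin mid-length on its axis, 83 mm above the bench; y along it to the motor. Only slides along y: 3 N of drag, stays where left. Float 4 to 16 mm, new each time; may start touching a stop. A stop's rubber yields 1 mm per 18 N and pushes back when relieved.
- guard: Loose yellow sheet-metal coupling guard, an arch 200 mm long (its y), 150 mm wide over its feet, 95 mm high, standing on its feet. Origin under its centre.
- spanner: Loose steel spanner, 180 mm long (its x), lying flat. Origin under its centre.
- oil_bottle: Loose white plastic oil bottle with a red cap, 56 mm in diameter, 150 mm high, upright. Origin at the centre of its foot.

How it is judged:
By the outcome, as a careful person would: the job done as asked, in the order asked, and still so for the second after the job is handed in, with the robot touching nothing.
It also fails if it takes over 48 s, if anything falls off the work surface, if the arm or the gripper's body presses on something with over 40 N, if the wrist force passes 120 N, or if a joint passes its speed limit or range.

### The arm

A 6-joint arm with a two-finger parallel gripper is mounted at the origin on the work surface. World frame = base frame: x ahead of the robot, y to its left, z up, the work surface at z = 0. Lengths are in m, angles in degrees, forces in N, time in s.
With the tool pointing down it reaches from about 0.4 to 0.825 m from the base axis. Payload 7 kg.
Tool frame: the origin (TCP) lies midway between the tips of the shut fingers; the grasp point (between the pads) lies 19 mm behind it; y points along the fingers, z is the direction in which the jaws open and shut, and the axes are right-handed (so a half turn about y gives the same grasp; the last joint's range is limited). The gripper opens to 88 mm and grips with 3 to 60 N. Pads are 19 mm wide; open, the fingers measure 130 mm over their backs; the gripper's body (78 mm by 193 mm) begins 47 mm behind the grasp point.
Start: joints at [87.496, 20.546, 0.682, 0, -70.136, -16.507], TCP at [0.22, 0.638, 0.19] pointing down, gripper open.
Joint ranges: [-176.03, 176.03], [-82.01, 121.73], [-58.28, 71.71], [-173.87, 95.51], [-174.79, -0.11], [-173.66, 173.66]. Speed limits (degrees/s): [136.94, 136.94, 172.46, 180, 180, 180].

### API

Orientations are given as [roll, pitch, yaw] about the fixed x, y, z axes, in that order (R = Rz(yaw) Ry(pitch) Rx(roll)).
In Python, from plant import ctrl gives the robot as it stands.
- The arm moves only by the tool step_arm, never from a script. Its argument "rows" is a list that holds one entry, the list of rows, each a list of 7 numbers: the gripper command: -1 is shut, 1 is fully open, values between are in proportion, then the shift along the world's x, y, z in cm, then the turn, a rotation vector about the world's x, y, z in degrees. In form: [[[fingers, tx, ty, tz, rx, ry, rz], ...]]. A call has 1 to 12 rows; each row shifts and turns the commanded pose from where the row before left it; what a row does not reach is not made up. A row lasts 1/8 s, in which the tool goes at most 62.5 mm and 10.7 degrees, less where a joint would pass 70% of its speed; a pose out of reach is approached as far as the arm can. A call is refused whole if a number of a shift passes 6.25 or a number of a turn 10.7, either way. A call with a gripper value outside its range is refused whole. The fingers move at their own pace and stop on an object; the grip force is fixed at half the most. Time passes only in rows, so rows that do not move let the fingers close. It gives the time, the measured TCP pose, the force and the opening at its end, in the units of the state.
- ctrl.get_obs(): the state, without advancing time (a new reading comes with each control period).
- ctrl.snapshot(name): name is "side" or "top"; returns the picture (384x512x3 uint8, blue, green, red); there is no depth.
- ctrl.camera_params(name): a dict with "vertical_fov" (degrees; the focal length in pixels is half the picture's height over the tangent of half this angle, whatever the lens; pixels are square), "cx", "cy" (the principal point, pixels), "k1" (the pictures are not rectified: a ray, as slopes to the right and down, at radius r is drawn at 1 + k1 r^2 times it, then the intrinsics apply), "rvec" (rotation vector, rad) and "tvec" (3), from world to camera coordinates, as OpenCV has them. Camera axes: x right, y down, z forward; pixel columns grow to the right and rows downward; lengths in m; the calibration is good to about 2 mm. A picture is of the moment at which its call begins. camera_params takes no time and is no camera call.
- ctrl.close_job(): hands the job in, once; it reports no verdict.
The state is a dict: "clock": time; "joint_pos": joint angles; "qvel": joint speeds; "tau": joint torques, N m; "tool_pos": TCP position; "orientation": TCP orientation; "force": force on the tool from outside, world axes, zero at the start; "moment": the same for the moment, N m; "opening": finger opening in m.
Only numpy, scipy, OpenCV 4.12 (cv2) and the standard library are available. Lean on these libraries where they do the work, as an engineer would, in place of code of your own. Each camera call takes 0.05 s, during which the arm holds its last target. There are 200 camera calls.

## Working session

There is one attempt and no reset: what is moved stays moved. The work goes in short steps, Python scripts to look and compute and a tool call to move; the robot and the scene stay as the last step left them, time stands still between calls to the robot, and variables do not carry over. Pictures are saved under pics/ and viewed, about 8 in all and at most 12, crops included, and the job is handed in when it is done.

Besides the shell and the picture viewer there is one more tool, called after ">>>" as name(argument=value, ...) on one line, values as JSON. step_arm: Moves the arm, as the interface text tells. Its arguments: {"type":"object","properties":{"rows":{"type":"array"}},"required":["rows"]}

```bash
mkdir -p pics
python3 - <<'E'
from plant import ctrl
import cv2
for n in("side","top"):
    cv2.imwrite(f"pics/{n}0.png",ctrl.snapshot(n)); print(ctrl.camera_params(n))
print(ctrl.get_obs())
E
```

```text
{'vertical_fov': 51.794977738635886, 'cx': 249.73474258585367, 'cy': 190.92064621368152, 'k1': -0.06490982380107015, 'rvec': array([ 2.26899546, -0.96326837,  0.34261081]), 'tvec': array([-0.46722347,  0.32361293,  0.47983292])}
{'vertical_fov': 57.55137868804742, 'cx': 253.3314827159759, 'cy': 195.4447781565085, 'k1': -0.07650167004783869, 'rvec': array([ 2.19506946, -2.15346426,  0.02260785]), 'tvec': array([-0.07534455,  0.58982173,  0.77984956])}
{'clock': 0.1, 'joint_pos': array([ 8.74957621e+01,  2.05851419e+01,  6.40235736e-01, -1.62566041e-02,
       -7.01364953e+01, -1.65076583e+01]), 'qvel': array([ 0.07474451, -0.09835537,  0.07127448,  0.04403729,  0.08431506,
       -0.0278927 ]), 'tau': array([-9.55358300e-04, -5.84163237e+01,  2.93750185e+01,  7.01546699e+00,
        1.01862327e-02, -6.37491348e-05]), 'tool_pos': array([0.21976314, 0.63771515, 0.189355  ]), 'orientation': array([-8.99176109e+01,  8.47821773e-03,  1.60982575e+02]), 'force': array([-0.17411822,  0.0776811 ,  0.8549033 ]), 'moment': array([-0.00174157, -0.02348459, -0.03141658]), 'opening': 0.08787971272504326}
```

View pics/top0.png

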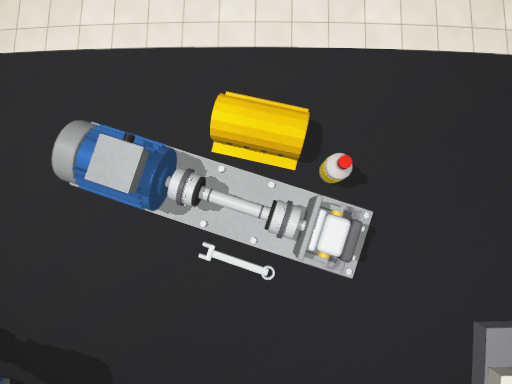

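View pics/side0.png

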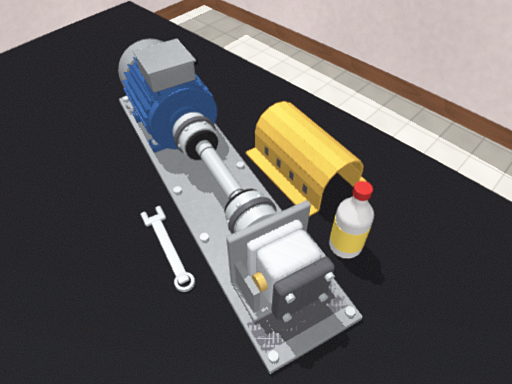

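```bash
cat > h.py <<'E'
import cv2, numpy as np
from plant import ctrl
def cam(n):
    p=ctrl.camera_params(n); f=192/np.tan(np.radians(p["vertical_fov"])/2)
    K=np.array([[f,0,p["cx"]],[0,f,p["cy"]],[0,0,1]]); return K,np.array([p["k1"],0,0,0.]),p["rvec"],p["tvec"]
def px2w(n,uv,z):
    K,d,r,t=cam(n); R=cv2.Rodrigues(r)[0]
    q=cv2.undistortPoints(np.array([[uv]],float),K,d)[0,0]
    v=R.T@np.array([*q,1]); c=-R.T@t
    return c+v*(z-c[2])/v[2]
def w2px(n,P):
    K,d,r,t=cam(n); return cv2.projectPoints(np.array(P,float).reshape(-1,3),r,t,K,d)[0][:,0]
E
python3 - <<'E'
from h import *
a=cv2.imread("pics/top0.png")[150:270,140:300]; b=cv2.imread("pics/side0.png")[95:245,150:310]
cv2.imwrite("pics/c0.png",cv2.resize(a,None,fx=5,fy=5,interpolation=cv2.INTER_CUBIC))
for uv in[(371,211),(354,277),(92,122)]: print(px2w("top",uv,.012))
for uv in[(350,319),(271,372)]: print(px2w("side",uv,.012))
print(w2px("top",[[0,0,0],[.22,.638,.19]]))
E
```

```text
[ 0.56079809 -0.33221736  0.012     ]
[ 0.41118549 -0.29488775  0.012     ]
[0.76121632 0.32780798 0.012     ]
[ 0.54545594 -0.32619033  0.012     ]
[ 0.41044773 -0.29275155  0.012     ]
[[221.05755604 448.09559729]
 [-96.5610895  365.56240416]]
```

View pics/c0.png

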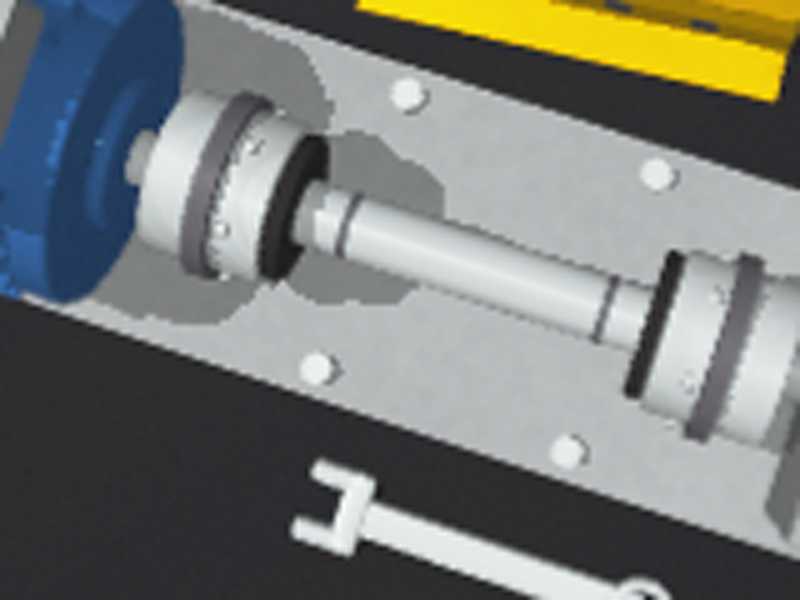

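Run:
```python
from h import *
c=lambda u,v:(140+(u-2)/5,150+(v-2)/5)
for n,p in dict(ring1=(352,226),ring2=(605,308),mtop=(326,138),mbot=(270,282),ptop=(674,252),pbot=(634,398)).items(): print(n,px2w("top",c(*p),.083))
K,d,r,t=cam("top"); print(-cv2.Rodrigues(r)[0].T@t)
r1=px2w("top",c(352,226),.083);r2=px2w("top",c(605,308),.083);u=r1-r2;print(np.linalg.norm(u),np.degrees(np.arctan2(-u[0],u[1])))
# plate edges: crop points on left/right edges of plate, z=.012
e=[px2w("top",c(*p),.012) for p in[(190,0),(799,188),(10,298),(799,558)]]
for a,b in((0,1),(2,3)):
    u=e[a]-e[b];print(e[a],e[b],np.degrees(np.arctan2(-u[0],u[1])))
b=cv2.imread("pics/side0.png")[100:240,160:300]
cv2.imwrite("pics/c1.png",cv2.resize(b,None,fx=4,fy=4,interpolation=cv2.INTER_CUBIC))
```

```text
ring1 [0.58701787 0.02428298 0.083     ]
ring2 [ 0.55482617 -0.08230915  0.083     ]
mtop [0.62388577 0.03633508 0.083     ]
mbot [0.56287785 0.05830009 0.083     ]
ptop [ 0.57862516 -0.11052484  0.083     ]
pbot [ 0.51782585 -0.09502722  0.083     ]
[ 0.54579974 -0.09359312  0.80936691]
0.11134714954477777 -16.80474774185076
[0.69530859 0.1150699  0.012     ] [ 0.61210639 -0.16868476  0.012     ] -16.342128426747067
[0.55461265 0.19550771 0.012     ] [ 0.44442846 -0.17107513  0.012     ] -16.729256290710786
```

View pics/c1.png

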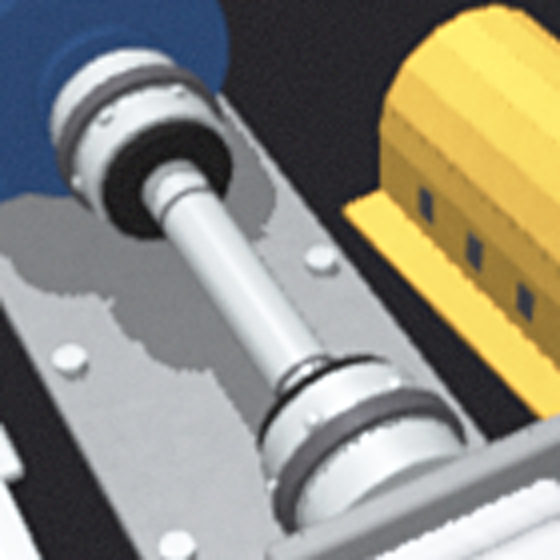

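>>> step_arm(rows=[[[1, 0, 0, 4.5, 0, 0, 0], [1, 1, -2, 4.5, 0, 0, -4], [1, 2.2, -4.16, 0, 0, 0, -5.5], [1, 2.2, -4.16, 0, 0, 0, -5.5], [1, 2.2, -4.16, 0, 0, 0, -5.5], [1, 2.2, -4.16, 0, 0, 0, -5.5], [1, 2.2, -4.16, 0, 0, 0, -5.5], [1, 2.2, -4.16, 0, 0, 0, -5.5], [1, 2.2, -4.16, 0, 0, 0, -5.5], [1, 2.2, -4.16, 0, 0, 0, -5.5], [1, 2.2, -4.16, 0, 0, 0, -5.5], [1, 2.2, -4.16, 0, 0, 0, -5.5]]])

```text
clock: 1.6
tool_pos: [0.4502, 0.2006, 0.2801]
orientation: [-90.0, -0.0, 101.8]
force: [0.6, 0.0, 0.4]
opening: 0.0877
```

Run:
```python
from h import *
print(px2w("side",(347,252),0), px2w("top",(345,162),.15))
o=ctrl.get_obs();print(o["tool_pos"],o["orientation"],o["joint_pos"])
```

```text
[ 0.64422476 -0.25309276  0.        ] [ 0.65007468 -0.24150893  0.15      ]
[0.45016942 0.20064075 0.28006255] [-8.99913759e+01 -5.35873575e-03  1.01818534e+02] [ 4.69161831e+01  2.58955648e-01 -1.29404819e+01 -9.59636053e-03
 -7.68045375e+01 -3.50954578e+01]
```

>>> step_arm(rows=[[[1, 2.01, -3.82, 0, 0, 0, -4.75], [1, 2.01, -3.82, 0, 0, 0, -4.75], [1, 2.01, -3.82, 0, 0, 0, -4.75], [1, 2.01, -3.82, 0, 0, 0, -4.75], [1, 2.01, -3.82, 0, 0, 0, -4.75], [1, 2.01, -3.82, 0, 0, 0, -4.75], [1, 0, 0, -5, 0, 0, 0], [1, 0, 0, -5, 0, 0, 0], [1, 0, 0, -4, 0, 0, 0], [1, 0, 0, 0, 0, 0, 0]]])

```text
clock: 2.85
tool_pos: [0.568, -0.0276, 0.1371]
orientation: [-89.7, 0.2, 73.5]
force: [0.3, 0.8, 0.4]
opening: 0.0878
```

Run:
```python
from h import *
o=ctrl.get_obs();print(o["tool_pos"],o["orientation"],o["joint_pos"])
a=ctrl.snapshot("side")[60:260,110:310]
cv2.imwrite("pics/s1.png",cv2.resize(a,None,fx=3,fy=3,interpolation=cv2.INTER_CUBIC))
```

```text
[ 0.56796388 -0.02759222  0.13710136] [-89.65260352   0.18340761  73.45963881] [ 1.69014114e+01  1.32044367e+01 -1.69431986e+01 -4.42377068e-02
 -6.02433291e+01 -3.34202417e+01]
```

View pics/s1.png

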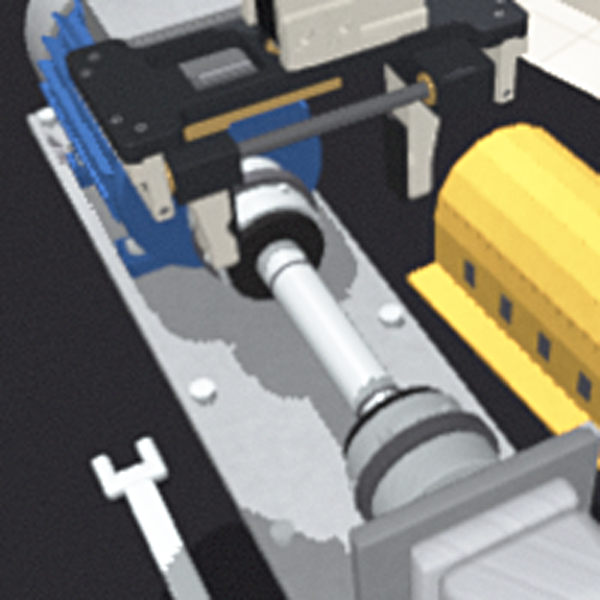

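Run:
```python
from h import *
o=ctrl.get_obs();p=o["tool_pos"];print(p,o["force"])
u=np.array([.9578,-.2874,0])
q=w2px("side",[p,p-.044*u,p+.044*u]);print((q-[110,60])*3)
```

```text
[ 0.56989671 -0.02738675  0.1396985 ] [ 1.19535152 -0.31541081  1.28865869]
[[321.01526575 267.46178152]
 [244.23497413 296.82229858]
 [394.62712018 239.40856507]]
```

Run:
```python
from h import *
a=ctrl.snapshot("top")[130:290,130:330]
o=ctrl.get_obs();p=o["tool_pos"];print(p)
u=np.array([.9578,-.2874,0])
q=w2px("top",[p,p-.044*u,p+.044*u]);print((q-[130,130])*3)
b=ctrl.snapshot("side")[90:190,160:280]
q=w2px("side",[p,p-.044*u,p+.044*u]);print((q-[160,90])*5+[0,480])
b=cv2.resize(b,None,fx=5,fy=5,interpolation=cv2.INTER_CUBIC)
cv2.imwrite("pics/t1.png",b)
cv2.imwrite("pics/t2.png",cv2.resize(a,None,fx=3,fy=3,interpolation=cv2.INTER_CUBIC))
```

```text
[ 0.57118314 -0.02709787  0.14129384]
[[304.55393647 215.12970384]
 [283.2768647  280.74121895]
 [325.76731373 149.83513465]]
[[287.03919216 769.60525805]
 [159.01196507 818.44049846]
 [409.7735816  722.95155413]]
```

View pics/t2.png

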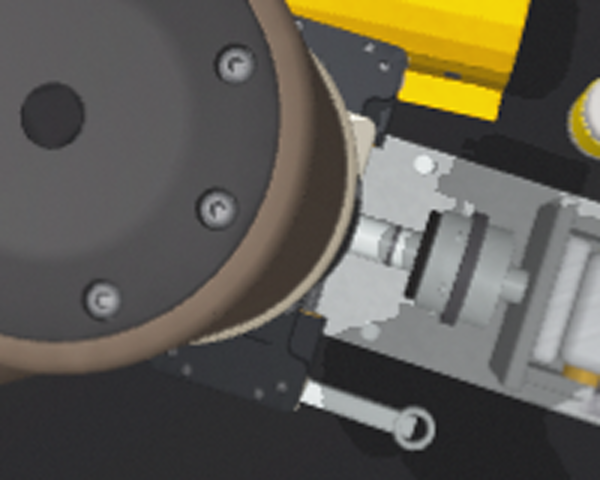

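View pics/t1.png

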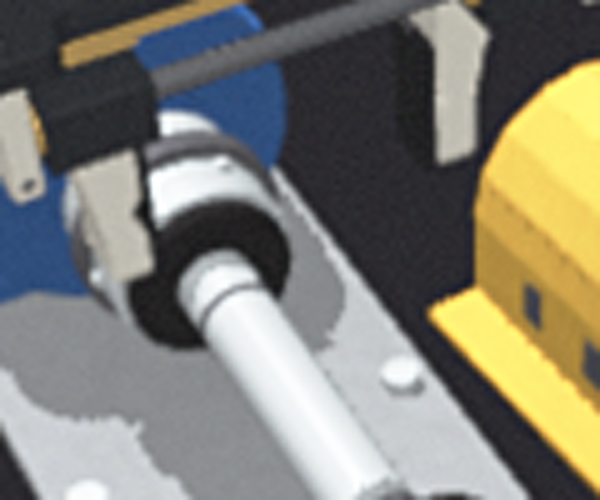

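Run:
```python
from h import *
p=np.array([.5712,-.0271,.1413])
u=np.array([.9578,-.2874,0]);v=np.array([.2874,.9578,0]);w=np.array([0,0,1])
f=lambda P:(np.round((w2px("side",P)-[160,90])*5)).tolist()
for dz in(0,.019,.03,.066):
    print(dz,f([p-.050*u-.01*v+dz*w,p+.050*u-.01*v+dz*w,p+.065*u-.01*v+dz*w]))
A=np.array([.5708,-.028,.083])
print("axis",f([A-.05*v,A,A+.05*v,A+.075*v, A+.075*v+.035*w,A+.075*v-.035*u]))
```

```text
0 [[154.0, 365.0], [441.0, 255.0], [482.0, 239.0]]
0.019 [[146.0, 321.0], [440.0, 210.0], [482.0, 194.0]]
0.03 [[142.0, 294.0], [440.0, 183.0], [482.0, 167.0]]
0.066 [[125.0, 200.0], [438.0, 89.0], [482.0, 73.0]]
axis [[369.0, 516.0], [300.0, 418.0], [238.0, 328.0], [208.0, 285.0], [198.0, 211.0], [118.0, 319.0]]
```

>>> step_arm(rows=[[[1, 0, 0, -2, 0, 0, 0], [1, 0, 0, -2, 0, 0, 0], [1, 0, 0, -2, 0, 0, 0], [1, 0, 0, -1, 0, 0, 0], [1, 0, 0, 0, 0, 0, 0], [1, 0, 0, 0, 0, 0, 0]]])

```text
clock: 3.75
tool_pos: [0.5714, -0.0269, 0.0714]
orientation: [-90.1, -0.0, 73.5]
force: [-0.4, 0.1, -0.4]
opening: 0.0874
```

Run:
```python
from h import *
b=ctrl.snapshot("side")[90:210,150:290]
o=ctrl.get_obs();p=o["tool_pos"];print(p,o["orientation"],o["force"])
u=np.array([.9578,-.2874,0]);v=np.array([.2874,.9578,0]);w=np.array([0,0,1])
for dz in(0,.019,.03,.066):
    print(dz,np.round((w2px("side",[p-.050*u-.01*v+dz*w,p+.050*u-.01*v+dz*w,p+.065*u-.01*v+dz*w])-[150,90])*5).tolist())
cv2.imwrite("pics/s2.png",cv2.resize(b,None,fx=5,fy=5,interpolation=cv2.INTER_CUBIC))
```

```text
[ 0.57131611 -0.02687219  0.07132562] [-9.00935237e+01 -4.67088826e-02  7.35016606e+01] [0.06080243 0.08638088 0.3209923 ]
0 [[230.0, 513.0], [493.0, 405.0], [531.0, 389.0]]
0.019 [[223.0, 475.0], [493.0, 366.0], [531.0, 351.0]]
0.03 [[219.0, 453.0], [492.0, 343.0], [531.0, 328.0]]
0.066 [[206.0, 374.0], [491.0, 264.0], [531.0, 248.0]]
```

View pics/s2.png

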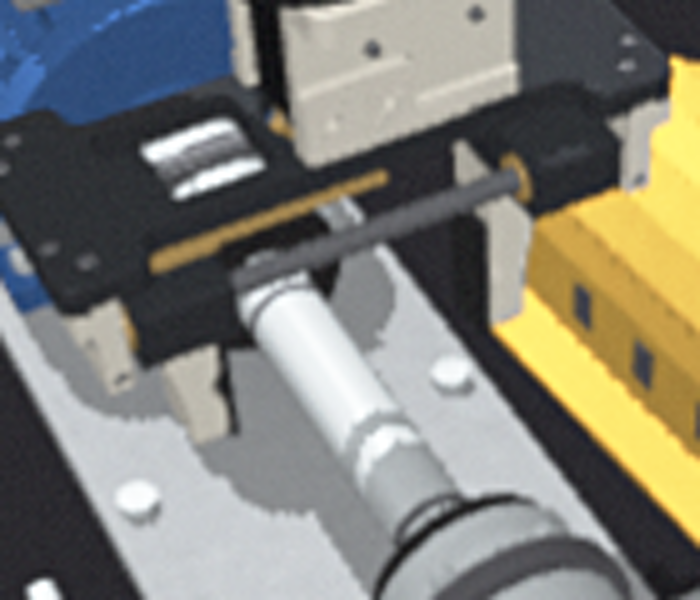

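>>> step_arm(rows=[[[-0.2, 0, 0, 0, 0, 0, 0], [-0.2, 0, 0, 0, 0, 0, 0], [-0.2, 0, 0, 0, 0, 0, 0], [-0.2, 0, 0, 0, 0, 0, 0], [-0.2, 0, 0, 0, 0, 0, 0], [-0.2, 0, 0, 0, 0, 0, 0]]])

```text
clock: 4.55
tool_pos: [0.5705, -0.027, 0.0701]
orientation: [-90.0, 0.0, 73.5]
force: [0.2, 0.1, 0.3]
opening: 0.0367
```

Run:
```python
from h import *
b=ctrl.snapshot("side")[100:200,170:290]
o=ctrl.get_obs();p=o["tool_pos"];print(p,o["opening"],o["force"])
cv2.imwrite("pics/s3.png",cv2.resize(b,None,fx=6,fy=6,interpolation=cv2.INTER_CUBIC))
```

```text
[ 0.57046524 -0.02706502  0.07013154] 0.0359556838498205 [-0.17722102  0.7490938  -0.29588142]
```

View pics/s3.png

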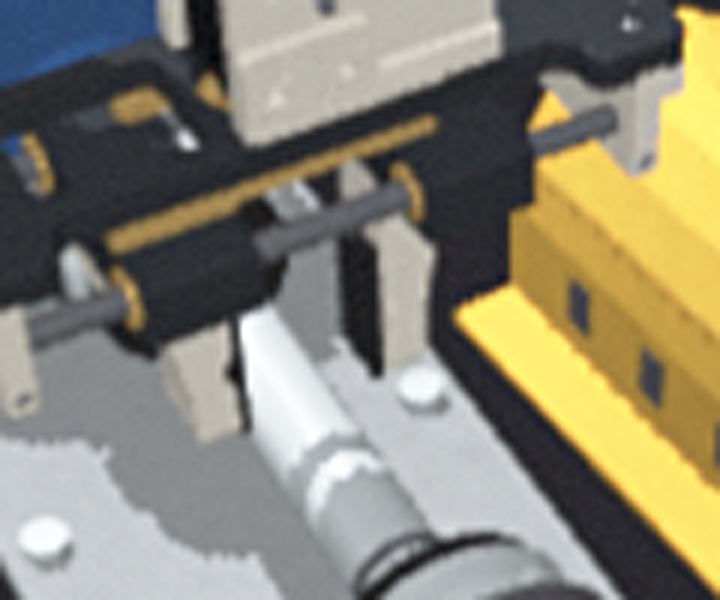

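>>> step_arm(rows=[[[-0.5, 0, 0, 0, 0, 0, 0], [-0.5, 0, 0, 0, 0, 0, 0], [-0.5, 0, 0, 0, 0, 0, 0]]])

```text
clock: 4.97
tool_pos: [0.5705, -0.027, 0.0701]
orientation: [-90.0, 0.0, 73.5]
force: [-0.3, -0.3, 0.1]
opening: 0.0221
```

>>> step_arm(rows=[[[0.1, 0, 0, 0, 0, 0, 0], [0.1, 0, 0, 0, 0, 0, 0], [0.1, 0, 0, 0, 0, 0, 0], [0.1, 0, 0, 0, 0, 0, 0], [0.1, 0, 0, -0.5, 0, 0, 0], [0.1, 0, 0, -0.5, 0, 0, 0], [0.1, 0, 0, -0.5, 0, 0, 0], [0.1, 0, 0, 0, 0, 0, 0]]])

```text
clock: 5.98
tool_pos: [0.5701, -0.0271, 0.0545]
orientation: [-89.9, 0.0, 73.5]
force: [0.4, 0.4, -0.3]
opening: 0.0482
```

Run:
```python
from h import *
b=ctrl.snapshot("side")[100:200,170:290]
o=ctrl.get_obs();p=o["tool_pos"];print(p,o["opening"],o["force"])
cv2.imwrite("pics/s4.png",cv2.resize(b,None,fx=6,fy=6,interpolation=cv2.INTER_CUBIC))
```

```text
[ 0.57033677 -0.02711452  0.05485661] 0.047991586880996806 [ 0.55835167 -0.18758299 -0.22305521]
```

View pics/s4.png

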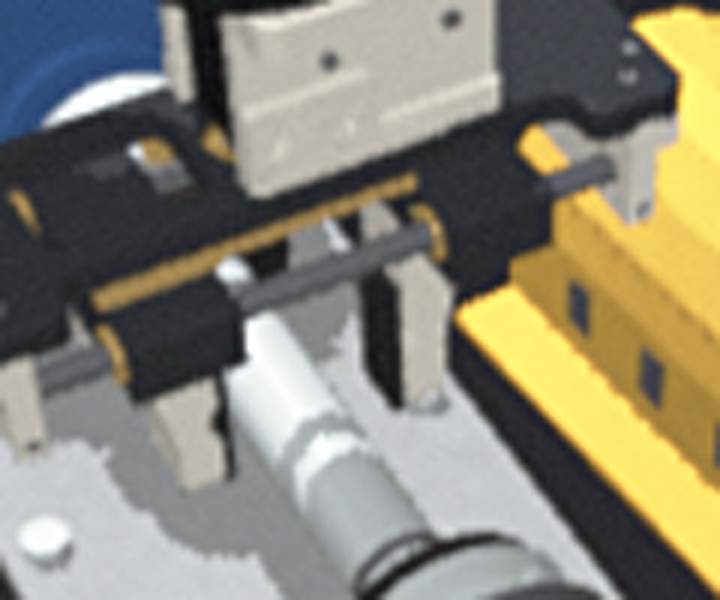

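Run:
```python
from h import *
u=np.array([.9578,-.2874,0]);v=np.array([.2874,.9578,0]);A=np.array([.5708,-.028,0])
for uv,z in[((213,152),0),((297,167),0),((217,142),.0),((302,155),0),((260,95),.095),((228,94),.05),((180,0),.1)]:
    P=px2w("top",uv,z);print(uv,z,P,(P-A)@u,(P-A)@v)
# bracket bottom in side crop (640,215): candidates over height at u=+.097 v=-.03
for z in(.09,.1,.11,.12,.13):
    print(z,np.round((w2px("side",[A+.097*u-.03*v+[0,0,z],A+.097*u+[0,0,z],A+.085*u+[0,0,z]])-[170,100])*6).tolist())
```

```text
(213, 152) 0 [0.69268464 0.033527   0.        ] 0.09905824701342962 0.09396020330550389
(297, 167) 0 [ 0.66011853 -0.16370107  0.        ] 0.12454978070389124 -0.10430433997156784
(217, 142) 0.0 [0.7166234  0.02473651 0.        ] 0.12451318083306664 0.09242066964371405
(302, 155) 0 [ 0.68848961 -0.17502268  0.        ] 0.15497742477183837 -0.10699433222153022
(260, 95) 0.095 [ 0.7976141  -0.07672298  0.095     ] 0.2312455255355588 0.018519501655257037
(228, 94) 0.05 [ 0.81533888 -0.00406837  0.05      ] 0.22734139095004582 0.0932021948078228
(180, 0) 0.1 [1.01094922 0.10168936 0.1       ] 0.38430219626952133 0.2507153579480641
0.09 [[652.0, 368.0], [597.0, 305.0], [562.0, 319.0]]
0.1 [[653.0, 343.0], [598.0, 280.0], [562.0, 294.0]]
0.11 [[655.0, 318.0], [599.0, 254.0], [563.0, 268.0]]
0.12 [[657.0, 291.0], [600.0, 228.0], [564.0, 242.0]]
0.13 [[658.0, 264.0], [601.0, 201.0], [564.0, 215.0]]
```

>>> step_arm(rows=[[[0.1, 0, 0, -0.5, 0, 0, 0], [0.1, 0, 0, -0.5, 0, 0, 0], [0.1, 0, 0, -0.5, 0, 0, 0], [0.1, 0, 0, 0, 0, 0, 0]]])

```text
clock: 6.52
tool_pos: [0.5701, -0.0271, 0.0396]
orientation: [-90.0, 0.0, 73.5]
force: [0.1, -0.7, -0.5]
opening: 0.0483
```

>>> step_arm(rows=[[[0.1, 0, 0, -0.4, 0, 0, 0], [0.1, 0, 0, -0.4, 0, 0, 0], [0.1, 0, 0, -0.4, 0, 0, 0], [0.1, 0, 0, 0, 0, 0, 0], [-0.2, 0, 0, 0, 0, 0, 0], [-0.2, 0, 0, 0, 0, 0, 0]]])

```text
clock: 7.28
tool_pos: [0.5706, -0.027, 0.0283]
orientation: [-90.0, -0.0, 73.5]
force: [-0.2, -0.3, -0.1]
opening: 0.0365
```

>>> step_arm(rows=[[[-0.3, 0, 0, 0, 0, 0, 0], [-0.35, 0, 0, 0, 0, 0, 0]]])

```text
clock: 7.52
tool_pos: [0.5713, -0.0272, 0.0283]
orientation: [-90.1, -0.0, 73.5]
force: [4.2, -3.0, -2.4]
opening: 0.0292
```

>>> step_arm(rows=[[[-0.6, 0, 0, 0, 0, 0, 0], [-1, 0, 0, 0, 0, 0, 0], [-1, 0, 0, 0, 0, 0, 0], [-1, 0, 0, 0, 0, 0, 0]]])

```text
clock: 8.02
tool_pos: [0.572, -0.0273, 0.0284]
orientation: [-90.1, -0.0, 73.5]
force: [5.7, -3.4, -4.2]
opening: 0.0272
```

Run:
```python
from h import *
o=ctrl.get_obs();f=o["force"];print(o["tool_pos"],f,o["moment"],o["opening"],f@[.9578,-.2874,0],f@[.2874,.9578,0])
```

```text
[ 0.57197583 -0.02725921  0.02837453] [ 5.68734884 -3.39216721 -4.19008703] [-1.13710618 -1.934955   -0.12532546] 0.02720651289693398 6.422251573414501 -1.614473700771261
```

>>> step_arm(rows=[[[-1, 0.13, -0.04, 0, 0, 0, 0], [-1, 0, 0, 0, 0, 0, 0], [-1, 0, 0, 0, 0, 0, 0]]])

```text
clock: 8.4
tool_pos: [0.5719, -0.0273, 0.0283]
orientation: [-90.0, -0.0, 73.5]
force: [0.9, 1.3, 1.6]
opening: 0.0275
```

```bash
cat >> h.py <<'E'
u=np.array([.9578,-.2874,0]);v=np.array([.2874,.9578,0]);A=np.array([.5708,-.028,0])
def st():
    o=ctrl.get_obs();f=o["force"];p=o["tool_pos"]-A
    print("t %.2f  u %.2f v %.2f z %.2f mm | Fu %.1f Fv %.1f Fz %.1f | M %s open %.4f"%(o["clock"],p@u*1e3,p@v*1e3,p[2]*1e3,f@u,f@v,f[2],np.round(o["moment"],2),o["opening"]))
E
python3 -c "from h import *;st()"
```

```text
t 8.40  u 0.84 v 0.98 z 28.32 mm | Fu 0.5 Fv 1.5 Fz 1.6 | M [ 0.53 -0.11 -0.14] open 0.0275
```

>>> step_arm(rows=[[[-1, 0.029, 0.096, 0, 0, 0, 0], [-1, 0.029, 0.096, 0, 0, 0, 0], [-1, 0, 0, 0, 0, 0, 0]]])

```text
clock: 8.78
tool_pos: [0.5723, -0.0257, 0.0283]
orientation: [-90.0, 0.0, 73.5]
force: [-0.6, -3.2, 3.6]
opening: 0.0272
```

```bash
python3 -c "from h import *;st()"
```

```text
t 8.78  u 0.82 v 2.60 z 28.31 mm | Fu 0.3 Fv -3.2 Fz 3.6 | M [-0.99 -0.02 -0.08] open 0.0272
```

>>> step_arm(rows=[[[-1, 0.029, 0.096, 0, 0, 0, 0], [-1, 0.029, 0.096, 0, 0, 0, 0], [-1, 0, 0, 0, 0, 0, 0]]])

```text
clock: 9.15
tool_pos: [0.573, -0.0235, 0.0283]
orientation: [-90.0, -0.0, 73.5]
force: [-0.0, -2.7, 4.6]
opening: 0.0275
```

>>> step_arm(rows=[[[-1, 0.029, 0.096, 0, 0, 0, 0], [-1, 0.029, 0.096, 0, 0, 0, 0], [-1, 0, 0, 0, 0, 0, 0]]])

```text
clock: 9.52
tool_pos: [0.5736, -0.0215, 0.0283]
orientation: [-90.0, -0.0, 73.5]
force: [-0.7, -2.1, 4.5]
opening: 0.0272
```

```bash
python3 -c "from h import *;st()"
```

```text
t 9.53  u 0.85 v 7.02 z 28.30 mm | Fu -0.1 Fv -2.3 Fz 4.5 | M [-0.77  0.14 -0.15] open 0.0272
```

>>> step_arm(rows=[[[-1, 0.029, 0.096, 0, 0, 0, 0], [-1, 0, 0, 0, 0, 0, 0]]])

```text
clock: 9.78
tool_pos: [0.5739, -0.0206, 0.0283]
orientation: [-90.0, -0.0, 73.5]
force: [-1.1, -2.3, 6.1]
opening: 0.0269
```

>>> step_arm(rows=[[[-1, 0.029, 0.096, 0, 0, 0, 0], [-1, 0, 0, 0, 0, 0, 0]]])

```text
clock: 10.02
tool_pos: [0.5741, -0.0198, 0.0283]
orientation: [-90.0, 0.0, 73.5]
force: [-0.2, -3.5, 5.4]
opening: 0.0273
```

>>> step_arm(rows=[[[-1, 0.029, 0.096, 0, 0, 0, 0], [-1, 0, 0, 0, 0, 0, 0]]])

```text
clock: 10.28
tool_pos: [0.5742, -0.0195, 0.0283]
orientation: [-90.0, 0.1, 73.5]
force: [-0.6, -6.9, 5.1]
opening: 0.0272
```

>>> step_arm(rows=[[[-1, 0.015, 0.048, 0, 0, 0, 0], [-1, 0, 0, 0, 0, 0, 0], [-1, 0, 0, 0, 0, 0, 0]]])

```text
clock: 10.65
tool_pos: [0.5742, -0.0194, 0.0283]
orientation: [-90.0, 0.1, 73.5]
force: [0.0, -8.1, 5.9]
opening: 0.0274
```

```bash
python3 -c "from h import *;st()"
```

```text
t 10.65  u 0.77 v 9.21 z 28.27 mm | Fu 2.3 Fv -7.7 Fz 5.9 | M [-2.92  0.03 -0.09] open 0.0274
```

>>> step_arm(rows=[[[-1, 0.02, 0.067, 0, 0, 0, 0], [-1, 0.02, 0.067, 0, 0, 0, 0], [-1, 0, 0, 0, 0, 0, 0]]])

```text
clock: 11.02
tool_pos: [0.5743, -0.019, 0.0283]
orientation: [-90.0, 0.2, 73.5]
force: [0.4, -13.6, 5.8]
opening: 0.0269
```

```bash
python3 -c "from h import *;st()"
```

```text
t 11.03  u 0.76 v 9.63 z 28.30 mm | Fu 4.3 Fv -12.9 Fz 5.8 | M [-4.68 -0.07 -0.09] open 0.0269
```

>>> step_arm(rows=[[[-1, 0, 0, 0, 0, 0, 0], [-1, 0, 0, 0, 0, 0, 0], [-1, 0, 0, 0, 0, 0, 0], [-1, 0, 0, 0, 0, 0, 0], [-1, 0, 0, 0, 0, 0, 0], [-1, 0, 0, 0, 0, 0, 0], [-1, 0, 0, 0, 0, 0, 0], [-1, 0, 0, 0, 0, 0, 0]]])

```text
clock: 12.02
tool_pos: [0.5743, -0.019, 0.0283]
orientation: [-90.0, 0.2, 73.5]
force: [-0.0, -13.5, 6.0]
opening: 0.0274
```

```bash
python3 -c "from h import *;st()"
```

```text
t 12.03  u 0.79 v 9.58 z 28.30 mm | Fu 3.9 Fv -12.9 Fz 6.0 | M [-4.65 -0.06 -0.05] open 0.0274
```

>>> step_arm(rows=[[[-1, -0.029, -0.096, 0, 0, 0, 0], [-1, -0.029, -0.096, 0, 0, 0, 0], [-1, -0.029, -0.096, 0, 0, 0, 0], [-1, -0.029, -0.096, 0, 0, 0, 0], [-1, -0.029, -0.096, 0, 0, 0, 0], [-1, 0, 0, 0, 0, 0, 0]]])

```text
clock: 12.78
tool_pos: [0.5739, -0.0209, 0.0283]
orientation: [-90.0, -0.1, 73.5]
force: [-0.5, 3.6, 5.5]
opening: 0.0273
```

```bash
python3 -c "from h import *;st()"
```

```text
t 12.78  u 0.90 v 7.69 z 28.30 mm | Fu -1.5 Fv 3.4 Fz 5.5 | M [ 1.34  0.29 -0.14] open 0.0273
```

>>> step_arm(rows=[[[-1, -0.029, -0.096, 0, 0, 0, 0], [-1, -0.029, -0.096, 0, 0, 0, 0], [-1, -0.029, -0.096, 0, 0, 0, 0], [-1, -0.029, -0.096, 0, 0, 0, 0], [-1, -0.029, -0.096, 0, 0, 0, 0], [-1, 0, 0, 0, 0, 0, 0]]])

```text
clock: 13.52
tool_pos: [0.5723, -0.0259, 0.0283]
orientation: [-90.0, -0.0, 73.5]
force: [-1.4, 3.0, 4.5]
opening: 0.0268
```

```bash
python3 -c "from h import *;st()"
```

```text
t 13.53  u 0.86 v 2.42 z 28.29 mm | Fu -2.3 Fv 2.5 Fz 4.5 | M [ 1.19  0.35 -0.11] open 0.0268
```

>>> step_arm(rows=[[[-1, -0.029, -0.096, 0, 0, 0, 0], [-1, 0, 0, 0, 0, 0, 0]]])

```text
clock: 13.78
tool_pos: [0.572, -0.0269, 0.0283]
orientation: [-90.0, -0.0, 73.5]
force: [0.1, 3.2, 5.4]
opening: 0.0272
```

>>> step_arm(rows=[[[-1, -0.029, -0.096, 0, 0, 0, 0], [-1, 0, 0, 0, 0, 0, 0]]])

```text
clock: 14.02
tool_pos: [0.5717, -0.0278, 0.0283]
orientation: [-90.0, -0.0, 73.5]
force: [-0.6, 4.1, 5.0]
opening: 0.0276
```

```bash
python3 -c "from h import *;st()"
```

```text
t 14.03  u 0.85 v 0.46 z 28.30 mm | Fu -1.8 Fv 3.8 Fz 5.0 | M [ 1.1   0.29 -0.1 ] open 0.0276
```

Still free; single 1 mm steps from here (two per turn are safe at about 3–4 N/mm).

>>> step_arm(rows=[[[-1, -0.029, -0.096, 0, 0, 0, 0], [-1, 0, 0, 0, 0, 0, 0]]])

```text
clock: 14.28
tool_pos: [0.5715, -0.0288, 0.0283]
orientation: [-90.0, -0.1, 73.5]
force: [-1.2, 3.1, 5.9]
opening: 0.0273
```

>>> step_arm(rows=[[[-1, -0.029, -0.096, 0, 0, 0, 0], [-1, 0, 0, 0, 0, 0, 0]]])

```text
clock: 14.52
tool_pos: [0.5714, -0.0292, 0.0283]
orientation: [-90.0, -0.1, 73.5]
force: [-1.8, 5.4, 4.9]
opening: 0.0277
```

>>> step_arm(rows=[[[-1, -0.029, -0.096, 0, 0, 0, 0], [-1, 0, 0, 0, 0, 0, 0]]])

```text
clock: 14.78
tool_pos: [0.5713, -0.0295, 0.0283]
orientation: [-90.1, -0.1, 73.5]
force: [-1.7, 9.1, 4.4]
opening: 0.0271
```

```bash
python3 -c "from h import *;st()"
```

```text
t 14.78  u 0.91 v -1.27 z 28.31 mm | Fu -4.2 Fv 8.2 Fz 4.4 | M [ 3.39  0.51 -0.13] open 0.0271
```

Stop load ≈ 5 N; about 1.3 mm more of command.

>>> step_arm(rows=[[[-1, -0.019, -0.062, 0, 0, 0, 0], [-1, -0.019, -0.062, 0, 0, 0, 0], [-1, 0, 0, 0, 0, 0, 0]]])

```text
clock: 15.15
tool_pos: [0.5713, -0.0297, 0.0283]
orientation: [-90.1, -0.2, 73.5]
force: [-1.3, 13.3, 4.8]
opening: 0.0272
```

```bash
python3 -c "from h import *;st()"
```

```text
t 15.15  u 0.94 v -1.53 z 28.33 mm | Fu -5.0 Fv 12.4 Fz 4.8 | M [ 5.07  0.52 -0.17] open 0.0272
```

>>> step_arm(rows=[[[-1, -0.006, -0.019, 0, 0, 0, 0], [-1, 0, 0, 0, 0, 0, 0], [-1, 0, 0, 0, 0, 0, 0], [-1, 0, 0, 0, 0, 0, 0], [-1, 0, 0, 0, 0, 0, 0], [-1, 0, 0, 0, 0, 0, 0], [-1, 0, 0, 0, 0, 0, 0], [-1, 0, 0, 0, 0, 0, 0], [-1, 0, 0, 0, 0, 0, 0]]])

```text
clock: 16.27
tool_pos: [0.5713, -0.0298, 0.0283]
orientation: [-90.1, -0.2, 73.5]
force: [-1.5, 15.2, 4.5]
opening: 0.0277
```

```bash
python3 -c "from h import *;st()"
```

```text
t 16.27  u 0.97 v -1.57 z 28.33 mm | Fu -5.8 Fv 14.2 Fz 4.5 | M [ 5.42  0.54 -0.16] open 0.0277
```

>>> step_arm(rows=[[[-1, 0.029, 0.096, 0, 0, 0, 0], [-1, 0.029, 0.096, 0, 0, 0, 0], [-1, 0.029, 0.096, 0, 0, 0, 0], [-1, 0.029, 0.096, 0, 0, 0, 0], [-1, 0.029, 0.096, 0, 0, 0, 0], [-1, 0.029, 0.096, 0, 0, 0, 0], [-1, 0.029, 0.096, 0, 0, 0, 0], [-1, 0.029, 0.096, 0, 0, 0, 0], [-1, 0.029, 0.096, 0, 0, 0, 0], [-1, 0, 0, 0, 0, 0, 0], [-1, 0, 0, 0, 0, 0, 0]]])

```text
clock: 17.65
tool_pos: [0.5727, -0.0245, 0.0283]
orientation: [-90.0, 0.0, 73.5]
force: [-1.3, -2.2, 6.0]
opening: 0.0274
```

```bash
python3 -c "from h import *;st()"
```

```text
t 17.65  u 0.80 v 3.88 z 28.29 mm | Fu -0.6 Fv -2.5 Fz 6.0 | M [-0.68  0.18 -0.06] open 0.0274
```

>>> step_arm(rows=[[[-1, -0.017, -0.057, 0, 0, 0, 0], [-1, 0, 0, 0, 0, 0, 0], [-0.1, 0, 0, 0, 0, 0, 0], [0.3, 0, 0, 0, 0, 0, 0], [0.3, 0, 0, 0, 0, 0, 0], [0.3, 0, 0, 0, 0, 0, 0], [0.3, 0, 0, 0, 0, 0, 0], [0.3, 0, 0, 0, 0, 0, 0]]])

```text
clock: 18.65
tool_pos: [0.5726, -0.0248, 0.0281]
orientation: [-90.0, -0.0, 73.5]
force: [0.3, 0.2, 0.2]
opening: 0.0569
```

```bash
python3 -c "from h import *;st()"
```

```text
t 18.65  u 0.82 v 3.62 z 28.15 mm | Fu 0.2 Fv 0.3 Fz 0.2 | M [ 0.16 -0.1  -0.01] open 0.0569
```

Released, forces zero. Lift straight up, then clear.

>>> step_arm(rows=[[[0.3, 0, 0, 1, 0, 0, 0], [0.3, 0, 0, 2, 0, 0, 0], [0.3, 0, 0, 3, 0, 0, 0], [0.3, 0, 0, 4, 0, 0, 0], [0.3, 0, 0, 5, 0, 0, 0], [0.3, 0, 0, 5, 0, 0, 0], [0.3, 0, 0, 4, 0, 0, 0], [0.3, -3, 0, 0, 0, 0, 0], [0.3, -4, 0, 0, 0, 0, 0], [0.3, -3, 0, 0, 0, 0, 0], [0.3, 0, 0, 0, 0, 0, 0], [0.3, 0, 0, 0, 0, 0, 0]]])

```text
clock: 20.15
tool_pos: [0.473, -0.0247, 0.269]
orientation: [-90.1, -0.0, 73.5]
force: [0.7, -0.5, -0.5]
opening: 0.0568
```

Run:
```python
from h import *
st(); b=ctrl.snapshot("side"); a=cv2.imread("pics/side0.png")
# shaft shift at rings: compare enlarged crops side by side
s=lambda i:cv2.resize(i[60:360,110:390],None,fx=1.4,fy=1.4)
cv2.imwrite("pics/end.png",np.hstack([s(a),s(b)]))
d=cv2.absdiff(a,b).max(2)
for n,(x0,y0,x1,y1) in dict(spanner=(135,200,200,295),bottle=(325,175,380,260),guard=(245,100,365,215)).items(): print(n,(d[y0:y1,x0:x1]>40).mean())
```

```text
t 20.15  u -94.62 v -24.91 z 269.02 mm | Fu 0.8 Fv -0.2 Fz -0.5 | M [ 0.12 -0.09 -0.03] open 0.0568
spanner 0.0
bottle 0.0
guard 0.004492753623188406
```

View pics/end.png

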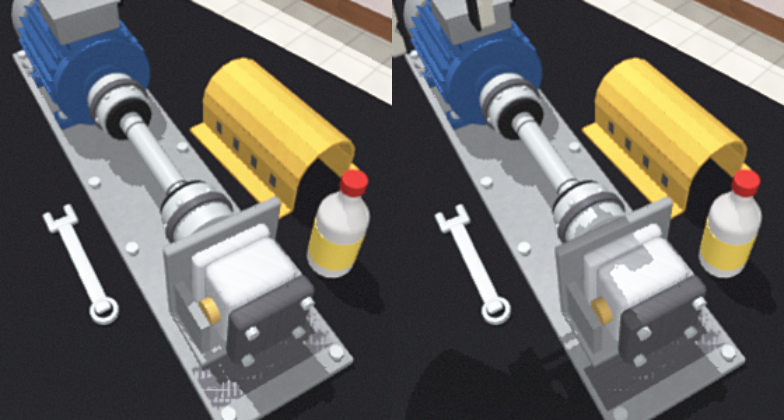

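The before and after views match: spanner, bottle and guard are unmoved, and the shaft stands between the sleeves, slightly nearer the motor. The arm is clear, so I'm handing in.

```bash
python3 -c "
from plant import ctrl
print(ctrl.close_job())"
```

```text
the job is handed in; nothing more can be done
None
```

The end float measures about 10 mm. The shaft now stands about 4.8 mm from first contact at the motor stop and 4.8 mm from first contact at the pump stop, and I have handed the job in.

- **Motor stop:** I slid the shaft to the motor and held it there for about 1 s with roughly 10 N on the stop. The wrist read 12.9 N along the axis, less the 3 N of drag.
- **Pump stop:** I pulled it to the pump and held it for about 1 s with roughly 11 N on the stop (14.2 N at the wrist, less drag). No reading at the end of a move was above that; the force between readings was not seen.
- **Release:** I moved the shaft to mid-float, took off the remaining axial force and opened the fingers. The wrist forces then read about zero, and I lifted the arm clear.

**Last checks:** comparing pictures before and after, the spanner and the bottle had not changed. The guard region differed in 0.4 % of its pixels, and by eye the guard had not moved. The clock read 20.15 s just before the final picture.

**One disagreement:** the fingertips sat about 37 mm higher than the reported TCP. The pictures showed it, and the first trial closing passed over the shaft without touching it. I gripped with the TCP at z = 28 mm instead of the nominal 64 mm. During the holds there was also a side load of 4–6 N and 5–6 N upward on the tool, both gone after release.

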